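Load a turned handle into the leaf drilling jig and hold the leaf down

ROBOT

A 6-joint arm with a two-finger parallel gripper is mounted at the origin on the work surface; the furniture and walls round the work are solid. World frame = base frame: x ahead of the robot, y to its left, z up, the work surface at z = 0. Lengths are in mm, angles in rad, forces in N, time in s.
With the tool pointing down it reaches from about 350 to 975 mm from the base axis. Payload 7.1 kg.
Tool frame: the origin (TCP) lies at the very end of the fingers, on their centre line; the grasp point (between the pads) lies 19 mm behind it; z points along the fingers, y is the line along which they close (so a half turn about z gives the same grasp; the last joint's range is limited). The gripper opens to 88 mm and grips with 3 to 60 N. Pads are 20 mm wide; open, the fingers measure 115 mm over their backs; the gripper's body (75 mm by 178 mm) begins 61 mm behind the grasp point.
Start: joints at [1.297, 0.423, 1.63, -0, 1.089, -0.019], TCP at [157.501, 604.813, 222.675] pointing down, gripper open.
Joint ranges: [-3, 3], [-0.9, 2.11], [0.09, 2.58], [-1.31, 4.45], [0.11, 2.69], [-2.54, 2.54]. Speed limits (rad/s): [2.39, 2.39, 3.01, 3.14, 3.14, 3.14].

INTERFACE

Orientations are given as a rotation vector (axis times angle).
In Python, from workcell import sensors, imaging, close_job gives the robot as it stands. The module is installed in compiled form; this text tells all that it offers.
- The arm moves only by the tool servo_tool, never from a script. Its argument "steps" is a list of rows, each a list of 3 entries, a list of its own where there are three numbers: the shift along the world's x, y, z in m, then the turn, a rotation vector about the world's x, y, z in degrees, then the opening, from -1 (shut) to 1 (fully open). A call has exactly 8 rows; each row shifts and turns the commanded pose from where the row before left it; what a row does not reach is not made up. A row lasts 1/12 s, in which the tool goes at most 41.7 mm and 7.16 degrees, less where a joint would pass 70% of its speed; a pose out of reach is approached as far as the arm can. A call is refused whole if a number of a shift passes 0.0417 or a number of a turn 7.16, either way. A call with a gripper value outside its range is refused whole. The fingers move at their own pace and stop on an object; the grip force is fixed at half the most. Time passes only in rows, so rows that do not move let the fingers close, or fill a call up. It gives the time, the measured TCP pose, the force, the opening and the grip force at its end, in the units of the state.
- sensors.get_obs(): the state, without advancing time (a new reading comes with each control period).
- imaging.get_image(name): name is "scene" or "top" or "wrist"; returns a dict with "color" (384x512x3 uint8, blue, green, red), "range_z" (384x512 float32, mm along the optical axis (not along the pixel's ray), 0 where there is no reading), "vertical_fov" (degrees; the focal length in pixels is half the picture's height over the tangent of half this angle, whatever the lens; pixels are square), "cx", "cy" (the principal point, pixels), "rvec" (rotation vector, rad) and "tvec" (3), from world to camera coordinates, as OpenCV has them; the wrist camera has in their place "tool_from_camera" (4x4, takes a point from camera to tool coordinates, whose origin is the TCP and whose axes are the flange's). Camera axes: x right, y down, z forward; pixel columns grow to the right and rows downward; lengths in mm; the calibration is good to about 2 mm. A picture is of the moment at which its call begins: read the wrist's pose just before it.
- close_job(): hands the job in; it is judged then, once.
The state is a dict: "t": time; "qpos": joint angles; "qvel": joint speeds; "joint_torque": joint torques, N m; "ee_pos": TCP position; "orientation": TCP orientation; "ft_force": force on the tool from outside, world axes, zero at the start; "moment": the same for the moment, N m; "width": finger opening in mm; "grasp_force": force on a finger pad.
Only numpy, scipy, OpenCV 4.12 (cv2) and the standard library are available. Lean on these libraries where they do the work, as an engineer would, in place of code of your own. Each camera call takes 0.05 s, during which the arm holds its last target. There are 200 camera calls.

TASK

Load the drilling jig for the next hole: lay the turned beech handle in the jig's V-cradle with its plain end up against the steel end stop, so that the end with the narrow tenon sticks out of the open side. Then swing the hinged aluminium leaf over by its black ball knob and press it fully home on its rest post, so that the sprung shoe squeezes the handle onto both faces of the V. The springs push the leaf back up, so finish while still holding it down, and leave the other things on the table where they lie.

Things in the scene. Friction and masses are not known exactly. Their poses are not given: they have to be found in the camera images.
- handle: turned beech handle lying loose: barrel 30 mm thick, 165 mm long, on one end a tenon 18 mm thick, 22 mm long, with two fine rings by it; about 110 g; it can roll. Origin on its axis at mid-barrel; y along the handle: +y end plain (at 82.5 mm), -y end tenon (shoulder 82.5, tip 104.5 mm). Axis 15 mm up on the table, 63.2 mm above the jig's underside when seated in the V
- handle_end (a point): centre of the handle's flat plain end, on its axis; this end goes against the stop
- jig: drilling jig fixed to the table: plywood base (x -63..63, y -68..78, 15 mm thick), V-cradle, end stop, hinged leaf. Origin on the underside; z up; y along the V, +y towards the stop, -y the open side; +x towards the hinge, away from the robot. Hinge lugs x 34..56, y -19..49, up to z 90 mm; leaf's rest post x -47..-34, y 0..30, up to z 84 mm
- jig_stop (a point): point on the steel end stop's face where the handle's axis meets it: jig x 0, y 50, z 63.2 mm; plate 40 mm wide, up to z 77 mm. The seated barrel runs from here 165 mm towards -y, so that from jig y -68 to -115 mm it overhangs cradle and base, with only the table below: it can be held there
- v_near: half of the hardwood V-cradle on the robot's side (jig x -30..0, y -50..50, z 15..60 mm) with one of the two sloping faces, at 45 degrees; the V is 36 mm wide at the top, 18 mm deep, open at -y. Same origin and axes as the jig
- v_far: half of the V-cradle on the hinge side (jig x 0..30 mm) with the other sloping face; same origin and axes as the jig
- leaf (a joint): angle of the hinged leaf, rad: 0 = home, level over the cradle on its rest post; grows as it opens up and away from the robot; 1.57 upright, 2.0 limit. Stays at any angle it is left in (friction 0.14 N m). Aluminium, 98 mm long from the hinge, 44 mm wide (jig y -7..37), 12 mm thick, underside 84 mm above the table when home
- leaf_shoe (a point): middle of the underside of the slippery nylon-faced sprung shoe (36 mm long) under the leaf, 45 mm from the hinge, right over the V when shut. It meets the seated handle at about 0.15 rad; from there its springs resist, some 7 N at the knob when home, and lift the leaf again if it is let go. At home it presses the handle with about 17 N
- leaf_knob (a point): centre of the black ball knob, 26 mm in diameter, on a 10 mm stem at the free end of the leaf, 27 mm past the leaf's end. From the hinge pin it lies 125 mm along the leaf and 12 mm above it. Leaf home: at jig x -80, y 15, z 90 mm; leaf upright: at jig x 57, pointing up, 203 mm above the table
- leaf_hinge (a point): point on the hinge pin at the middle of the leaf's width: jig x 45, y 15, z 78 mm, level with the top of a seated handle; the pin runs along the jig's y axis
- offcut_e: bystander: wooden offcut 35 x 90 x 24 mm, lies loose
- folding_rule: bystander: folded rule 28 x 234 x 18 mm, lies loose
- marker: bystander: marker pen, 134 mm, lies loose
- tape_measure: bystander: pocket tape measure 38 x 78 x 63 mm, stands loose

How it is judged (in metres and radians):
On the way:
1. with the leaf still open, the handle lies in the V on both faces, its plain end within 4 mm of the stop, tenon out of the open side (value of joint leaf above 0.6 rad and y of handle_end in the frame of jig between 0.046 and 0.052 m and angle between the y axis of handle and the y axis of jig, either way round below 0.06 rad and z of handle in the frame of jig below 0.066 m and contact force between handle and v_near above 0.1 N and contact force between handle and v_far above 0.1 N), for 0.2 s.
At the end, for the whole second after the job is handed in: The robot is still holding the leaf down (more than 1 N on it) and no longer touches the handle: leaf within 0.04 rad of home, handle pressed on each of the two V faces with more than 5 N, its axis in line with the V (0.05 rad, 3 mm), its plain end within 4 mm of the stop, at rest (value of joint leaf below 0.04 rad and contact force between handle and v_near above 5 N and contact force between handle and v_far above 5 N and y of handle_end in the frame of jig between 0.046 and 0.052 m and angle between the y axis of handle and the y axis of jig, either way round below 0.05 rad and x of handle in the frame of jig between -0.003 and 0.003 m and z of handle in the frame of jig between 0.06 and 0.066 m and linear speed of handle below 0.02 m/s and contact force between each of the fingers, the arm and handle below 0.2 N and contact force between any of the fingers, the arm and jig above 1 N); the arm keeps its last pose, push and grip.
It fails at once if a bystander (offcut, folding rule, marker or tape measure) is shifted by more than 3 cm (distance of any of offcut_e, folding_rule, marker, tape_measure from where it was at the start of the episode above 0.03 m).
It also fails if it takes over 54 s, if anything falls off the work surface, if the arm or the gripper's body presses on something with over 40 N, if the wrist force passes 120 N, or if a joint passes its speed limit or range.

## Working session

There is one attempt and no reset: what is moved stays moved. The work goes in short steps, Python scripts to look and compute and a tool call to move; the robot and the scene stay as the last step left them, time stands still between calls to the robot, and variables do not carry over. Pictures are saved under pics/ and viewed, at most 13 in all, crops included, and the job is handed in when it is done.

Besides the shell and the picture viewer there is one more tool, called after "Request:" in YAML: its name, and indented under it one key for each argument. servo_tool: Moves the arm, as the interface text tells. Its arguments: {"type":"object","properties":{"steps":{"type":"array"}},"required":["steps"]}

```bash
mkdir -p pics; cat > h.py <<'E'
import numpy as np, cv2
from workcell import sensors, imaging
from scipy.spatial.transform import Rotation as R
def grab(name):
    o=sensors.get_obs(); d=imaging.get_image(name)
    f=192/np.tan(np.radians(d["vertical_fov"])/2)
    K=np.array([[f,0,d["cx"]],[0,f,d["cy"]],[0,0,1]])
    if name=="wrist":
        T=np.eye(4);T[:3,:3]=R.from_rotvec(o["orientation"]).as_matrix();T[:3,3]=o["ee_pos"]
        M=T@np.array(d["tool_from_camera"])
    else:
        W=np.eye(4);W[:3,:3]=R.from_rotvec(np.ravel(d["rvec"])).as_matrix();W[:3,3]=np.ravel(d["tvec"]);M=np.linalg.inv(W)
    return d["color"],d["range_z"],K,M
def ray(K,M,uv):
    v=np.linalg.inv(K)@np.array([uv[0],uv[1],1.]); return M[:3,3],M[:3,:3]@v
def onplane(K,M,uv,z):
    o,v=ray(K,M,uv); return o+v*(z-o[2])/v[2]
def cloud(rz,K,M):
    v,u=np.mgrid[:rz.shape[0],:rz.shape[1]]
    P=np.stack([(u-K[0,2])/K[0,0]*rz,(v-K[1,2])/K[1,1]*rz,rz],-1)
    return P@M[:3,:3].T+M[:3,3]
E
python3 - <<'E'
from h import *
print(sensors.get_obs())
for n in ("scene","top"):
    c,rz,K,M=grab(n); np.savez(f"{n}0.npz",c=c,rz=rz,K=K,M=M)
    cv2.imwrite(f"pics/{n}0.png",cv2.resize(c,(768,576))); print(n,M.round(3).tolist(),K[0,0],K[:2,2])
E
```

```text
{'t': 0.0, 'qpos': array([ 1.29702080e+00,  4.23803146e-01,  1.63072600e+00,  2.84112684e-05,
        1.08863344e+00, -1.89926675e-02]), 'qvel': array([ 0.00027354, -0.00118046,  0.00057668, -0.0006762 ,  0.00052694,
        0.00234647]), 'joint_torque': array([ 3.25545725e-04, -5.44631982e+01, -2.73657399e+01,  6.43350673e-02,
        2.28918577e-02, -1.13746294e-04]), 'ee_pos': array([157.32614222, 604.26705409, 221.9111116 ]), 'orientation': array([-3.99118554e-01, -3.11587993e+00,  2.43369840e-03]), 'ft_force': array([ 1.53806809,  0.27036448, -0.19285697]), 'moment': array([0.02914323, 0.06702316, 0.01499449]), 'grasp_force': 0.0, 'width': 87.87353944080695}
scene [[0.842, -0.347, 0.413, -43.116], [-0.54, -0.56, 0.629, -812.35], [0.013, -0.752, -0.659, 860.093], [0.0, 0.0, 0.0, 1.0]] 453.6467170296975 [257.73538806 195.51258395]
top [[-0.03, -0.978, 0.205, 178.812], [-1.0, 0.03, -0.006, -64.421], [-0.0, -0.205, -0.979, 1458.521], [0.0, 0.0, 0.0, 1.0]] 450.3243800912291 [250.54641212 187.88912994]
```

View pics/scene0.png

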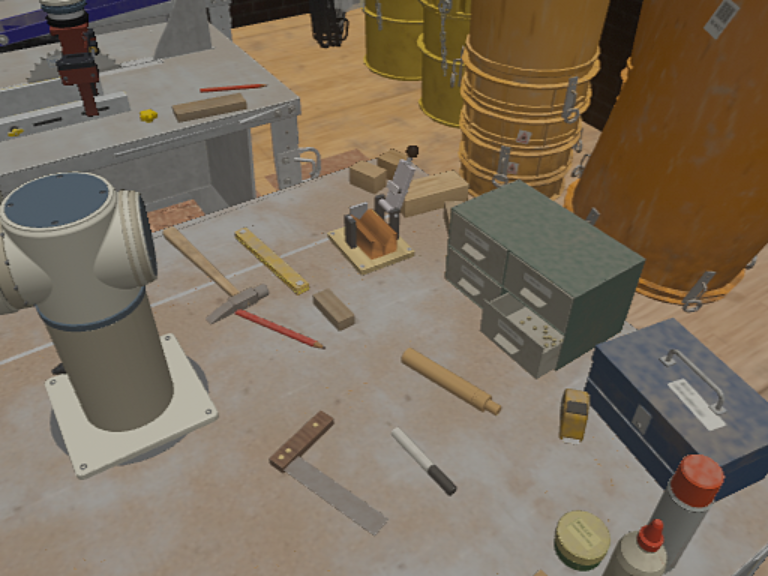

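View pics/top0.png

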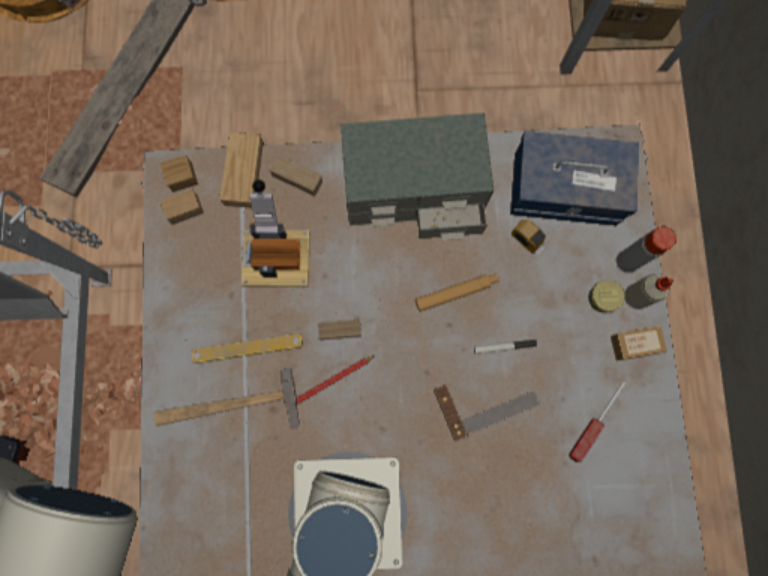

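The scene view shows the handle from (405,355) to its tenon at (497,408), and the jig at (370,240) with its leaf open past upright. In the top view the handle runs from (418,303) to its tenon at (497,280), and the jig is at (276,258) with its stop on the left (+y).

```bash
python3 - <<'E'
from h import *
for n,box in (("top",(270,175,340,212)),("scene",(262,225,340,280))):
    d=np.load(n+"0.npz"); c,rz,K,M=d["c"],d["rz"],d["K"],d["M"]
    P=cloud(rz,K,M); hsv=cv2.cvtColor(c,cv2.COLOR_BGR2HSV)
    m=np.zeros(rz.shape,np.uint8);x0,y0,x1,y1=box
    m[y0:y1,x0:x1]=((hsv[...,1]>110)&(hsv[...,0]<25)&(hsv[...,2]>80))[y0:y1,x0:x1]
    nn,l,s,ce=cv2.connectedComponentsWithStats(m); k=1+s[1:,4].argmax(); m=(l==k)
    v,u=np.nonzero(m); print(n,s[k])
    Q=np.array([onplane(K,M,(a,b),15) for a,b in zip(u,v)])[:,:2]
    r=cv2.minAreaRect(Q.astype(np.float32)); print("rect z15",r, cv2.boxPoints(r).round(1).tolist())
    p=P[m]; print("cloud z pct",np.percentile(p[:,2],[5,50,95]), "median xy",np.median(p,0))
    # jig: cloud
    b=(P[...,0]>400)&(P[...,0]<800)&(P[...,1]<250)&(P[...,1]>-50)&(P[...,2]>-20)&(rz>0)
    for lo,hi in ((10,20),(50,62),(70,82),(82,100),(100,150),(150,260)):
        q=P[b&(P[...,2]>lo)&(P[...,2]<hi)&(P[...,0]<740)]
        if len(q): print(lo,hi,len(q),np.percentile(q[:,0],[1,50,99]).round(),np.percentile(q[:,1],[1,50,99]).round())
    # base: light yellow
    mb=((hsv[...,0]>12)&(hsv[...,0]<32)&(hsv[...,1]>60)&(hsv[...,2]>120)&b&(P[...,2]<40)).astype(np.uint8)
    nn,l,s,ce=cv2.connectedComponentsWithStats(mb)
    for k in range(1,nn):
        if s[k,4]>150:
            v,u=np.nonzero(l==k); Q=np.array([onplane(K,M,(a,b_),15) for a,b_ in zip(u,v)])[:,:2].astype(np.float32)
            r=cv2.minAreaRect(Q); print("base?",s[k],np.round(cv2.boxPoints(r)).tolist(),r)
E
```

```text
top [277 183  55  24 439]
rect z15 ((455.8589782714844, -249.08172607421875), (27.262191772460938, 186.0380401611328), 17.492029190063477) [[414.8999938964844, -164.5], [470.79998779296875, -341.8999938964844], [496.79998779296875, -333.70001220703125], [440.8999938964844, -156.3000030517578]]
cloud z pct [19.99289997 27.72757876 34.13042556] median xy [ 451.97398271 -242.10373844   27.72757876]
10 20 714 [481. 514. 726.] [-10. 122. 229.]
50 62 436 [498. 553. 728.] [-32. 146. 242.]
70 82 101 [497. 578. 618.] [-47. 164. 199.]
82 100 183 [498. 592. 620.] [-45. 151. 192.]
100 150 215 [598. 616. 626.] [-48. 147. 176.]
150 260 662 [616. 655. 738.] [-49. -25. 173.]
base? [ 153  100   73   91 2100] [[476.0, 13.0], [790.0, 3.0], [797.0, 244.0], [483.0, 254.0]] ((636.4697265625, 128.51373291015625), (241.01040649414062, 313.6283874511719), 88.2535400390625)
scene [268 232  66  45 769]
rect z15 ((456.8228454589844, -243.1593475341797), (35.383949279785156, 194.0538330078125), 17.508590698242188) [[410.79998779296875, -156.0], [469.1000061035156, -341.0], [502.8999938964844, -330.3999938964844], [444.5, -145.3000030517578]]
cloud z pct [16.14972182 26.914846   31.97038803] median xy [ 450.89759961 -253.12714632   26.914846  ]
10 20 637 [480. 515. 728.] [-42. 107. 220.]
50 62 410 [498. 556. 730.] [-44. 137. 228.]
70 82 151 [497. 578. 621.] [-48. 154. 202.]
82 100 213 [499. 598. 685.] [-47. 145. 188.]
100 150 363 [598. 617. 640.] [-49. 137. 177.]
150 260 568 [615. 645. 737.] [-49. -22. 175.]
base? [ 218  139   81   43 1210] [[455.0, 75.0], [715.0, 22.0], [748.0, 184.0], [488.0, 237.0]] ((601.6827392578125, 129.6385498046875), (164.80972290039062, 265.1072692871094), 78.45350646972656)
```

Request:
servo_tool:
  steps:
    - [[0.034,-0.0417,0.01],[0,0,-7.16],1]
    - [[0.034,-0.0417,0.01],[0,0,-7.16],1]
    - [[0.034,-0.0417,0.01],[0,0,-7.16],1]
    - [[0.034,-0.0417,0.01],[0,0,-7.16],1]
    - [[0.034,-0.0417,0.01],[0,0,-7.16],1]
    - [[0.034,-0.0417,0.01],[0,0,-7.16],1]
    - [[0.034,-0.0417,0.01],[0,0,-7.16],1]
    - [[0.034,-0.0417,0.01],[0,0,-7.16],1]

```text
t: 0.77
ee_pos: [365.3, 349.0, 283.8]
orientation: [-1.851, -2.538, 0.001]
ft_force: [0.6, 0.5, 0.5]
width: 87.7
grasp_force: 0.0
```

Request:
servo_tool:
  steps:
    - [[0.006,-0.032,0.01],[0,0,-2],1]
    - [[0.006,-0.032,0.01],[0,0,-2],1]
    - [[0.006,-0.032,0.01],[0,0,-2],1]
    - [[0.006,-0.032,0.01],[0,0,-2],1]
    - [[0.006,-0.032,0],[0,0,-2],1]
    - [[0.006,-0.02,0],[0,0,-2],1]
    - [[0,0,0],[0,0,-2],1]
    - [[0,0,0],[0,0,0],1]

```text
t: 1.43
ee_pos: [400.7, 169.7, 323.5]
orientation: [-2.144, -2.296, 0.0]
ft_force: [1.1, 0.4, 0.7]
width: 87.7
grasp_force: 0.0
```

```bash
python3 - <<'E'
from h import *
o=sensors.get_obs();print(o["t"],o["ee_pos"],R.from_rotvec(o["orientation"]).as_matrix().round(3).tolist(),o["qpos"].round(2))
c,rz,K,M=grab("wrist"); np.savez("w1.npz",c=c,rz=rz,K=K,M=M);cv2.imwrite("pics/w1.png",c); print(M.round(3).tolist(),K[0,0])
E
```

```text
1.4333 [400.65517099 169.65872898 323.52459891] [[-0.068, 0.998, -0.0], [0.998, 0.068, 0.0], [0.0, -0.0, -1.0]] [0.37 0.01 1.91 0.   1.21 0.31]
[[0.998, 0.066, 0.02, 395.463], [0.068, -0.959, -0.273, 244.383], [0.001, 0.274, -0.962, 486.712], [0.0, 0.0, 0.0, 1.0]] 298.8853639353123
```

View pics/w1.png

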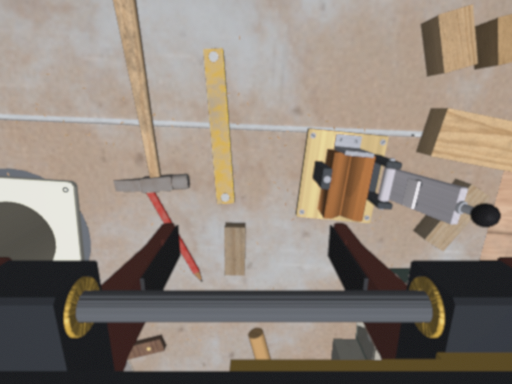

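The wrist view shows the jig base with corners at about (308,129), (386,138), (372,221) and (298,218). The V is at (347,185), the stop at (347,145), the knob at (485,215), and the leaf is open past upright. The handle's plain end is at (257,333).

```bash
python3 - <<'E'
from h import *
def run(n,f,box,s_min):
    d=np.load(f); c,rz,K,M=d["c"],d["rz"],d["K"],d["M"]
    x0,y0,x1,y1=box; hsv=cv2.cvtColor(c,cv2.COLOR_BGR2HSV)
    m=np.zeros(rz.shape,np.uint8); P=cloud(rz,K,M)
    m[y0:y1,x0:x1]=((hsv[...,0]>14)&(hsv[...,0]<32)&(hsv[...,1]>s_min)&(hsv[...,2]>140))[y0:y1,x0:x1]
    v,u=np.nonzero(m); Q=np.array([onplane(K,M,(a,b),15) for a,b in zip(u,v)])[:,:2].astype(np.float32)
    r=cv2.minAreaRect(Q); print(n,len(u),r[0],r[1],r[2],np.round(cv2.boxPoints(r)).tolist(), "z",np.median(P[v,u,2]))
    # orange V
    mo=np.zeros(rz.shape,np.uint8);mo[y0:y1,x0:x1]=((hsv[...,0]<14)&(hsv[...,1]>150)&(hsv[...,2]>50))[y0:y1,x0:x1]
    v,u=np.nonzero(mo);print("V px",len(u)); p=P[v,u]; p=p[(p[:,2]>54)&(p[:,2]<66)]
    print("V top xy rng",np.percentile(p,[2,50,98],axis=0).round(1).tolist())
    return K,M
K,M=run("wrist","w1.npz",(290,120,395,228),70)
for uv in ((308,129),(386,138),(372,221),(298,218)): print(onplane(K,M,uv,15).round(1))
# knob two views: black blob
k1=ray(K,M,(485,215)); 
d=np.load("top0.npz"); run("top","top0.npz",(155,150,210,195),70)
k2=ray(d["K"],d["M"],(259/1.5,186/1.5))
def tri(a,b):
    (p,u),(q,v)=a,b; t=np.linalg.lstsq(np.stack([u,-v],1),q-p,rcond=None)[0]; x=p+u*t[0];y=q+v*t[1]; return (x+y)/2,np.linalg.norm(x-y)
print("knob",tri(k1,k2))
ds=np.load("scene0.npz");print("knob s",tri(k1,ray(ds["K"],ds["M"],(411/1.5,151/1.5))))
run("scene","scene0.npz",(215,125,280,185),70)
print("plain end", onplane(K,M,(257,331),20))
E
python3 - <<'E'
import cv2
c=cv2.imread("pics/w1.png")[115:235,285:515]
cv2.imwrite("pics/w1c.png",cv2.resize(c,None,fx=3.4,fy=3.4,interpolation=cv2.INTER_CUBIC))
E
```

```text
wrist 2463 (543.7233276367188, 145.70330810546875) (145.18739318847656, 129.05145263671875) 88.41825103759766 [[477.0, 75.0], [606.0, 71.0], [610.0, 216.0], [481.0, 220.0]] z 16.479221154597155
V px 1457
V top xy rng [[514.2, 97.1, 54.6], [532.7, 143.4, 61.0], [570.1, 186.8, 63.0]]
[481.9 219.1  15. ]
[604.9 213.8  15. ]
[607.5  75.4  15. ]
[482.4  72.2  15. ]
top 617 (544.7168579101562, 147.450439453125) (145.04884338378906, 122.37191772460938) 88.25348663330078 [[481.0, 77.0], [604.0, 73.0], [608.0, 218.0], [486.0, 222.0]] z 16.070112552884666
V px 294
V top xy rng [[513.8, 94.0, 54.1], [551.8, 141.7, 59.5], [573.0, 190.3, 65.4]]
knob (array([644.26492758, 153.1225449 , 192.02014975]), np.float64(1.3713452436371705))
knob s (array([643.69877137, 153.94154554, 193.42613326]), np.float64(0.05481565451196308))
scene 553 (577.2586669921875, 190.63043212890625) (326.13800048828125, 184.72154235839844) 52.684539794921875 [[405.0, 117.0], [552.0, 5.0], [750.0, 264.0], [603.0, 376.0]] z 17.257051539424197
V px 27
V top xy rng [[529.7, 113.6, 54.9], [556.5, 153.3, 57.3], [558.0, 180.5, 60.3]]
plain end [ 429.53031931 -154.96330866   20.        ]
```

View pics/w1c.png

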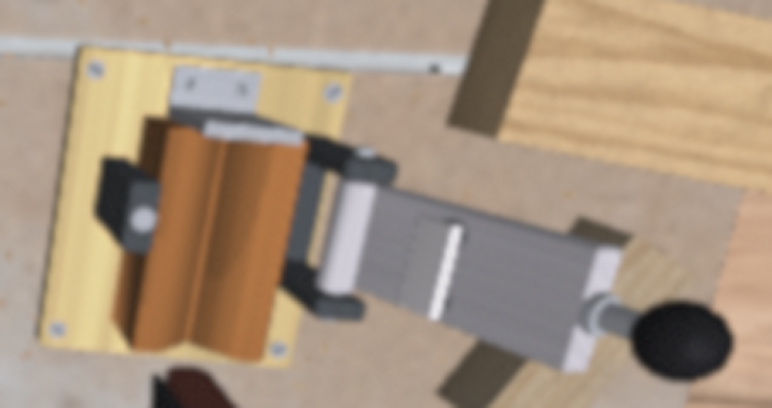

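The crop shows the V valley from (222,140) to (188,343), the rest post at (140,215), and the leaf with its knob at (683,340). The jig frame is now known to about 2 mm. Moving above the handle.

Request:
servo_tool:
  steps:
    - [[0.0043,-0.029,-0.011],[0,0,1],1]
    - [[0.0043,-0.029,-0.011],[0,0,1],1]
    - [[0.0043,-0.029,-0.011],[0,0,1],1]
    - [[0.0043,-0.029,-0.011],[0,0,1],1]
    - [[0.0043,-0.029,-0.011],[0,0,1],1]
    - [[0.0043,-0.029,-0.011],[0,0,1],1]
    - [[0.0043,-0.029,-0.011],[0,0,1],1]
    - [[0.0043,-0.029,-0.011],[0,0,1],1]

```text
t: 2.15
ee_pos: [435.1, -61.8, 234.9]
orientation: [-1.97, -2.447, -0.0]
ft_force: [0.4, 0.6, 1.1]
width: 87.9
grasp_force: 0.0
```

Request:
servo_tool:
  steps:
    - [[0.0043,-0.029,-0.011],[0,0,1],1]
    - [[0.0043,-0.029,-0.011],[0,0,1],1]
    - [[0.0043,-0.029,-0.011],[0,0,1],1]
    - [[0.0043,-0.029,-0.011],[0,0,1],1]
    - [[0.0043,-0.029,-0.011],[0,0,1],1]
    - [[0.0043,-0.029,-0.011],[0,0,0.6],1]
    - [[0.0043,-0.029,-0.011],[0,0,0],1]
    - [[0,0,0],[0,0,0],1]

```text
t: 2.82
ee_pos: [465.8, -267.2, 156.6]
orientation: [-1.853, -2.537, 0.001]
ft_force: [0.0, 0.9, 0.4]
width: 87.9
grasp_force: 0.0
```

```bash
python3 - <<'E'
from h import *
o=sensors.get_obs();print(o["t"],o["ee_pos"],R.from_rotvec(o["orientation"]).as_matrix().round(3).tolist())
c,rz,K,M=grab("wrist"); np.savez("w2.npz",c=c,rz=rz,K=K,M=M);cv2.imwrite("pics/w2.png",c)
hsv=cv2.cvtColor(c,cv2.COLOR_BGR2HSV); P=cloud(rz,K,M)
m=((hsv[...,1]>110)&(hsv[...,0]<25)&(hsv[...,2]>80)&(abs(P[...,0]-455)<80)&(abs(P[...,1]+245)<140)&(P[...,2]>5)&(P[...,2]<50)).astype(np.uint8)
n,l,s,_=cv2.connectedComponentsWithStats(m);k=1+s[1:,4].argmax();v,u=np.nonzero(l==k);print(s[k])
Q=np.array([onplane(K,M,(a,b),15) for a,b in zip(u,v)])[:,:2].astype(np.float32)
r=cv2.minAreaRect(Q);print(r,cv2.boxPoints(r).round(1).tolist(),np.percentile(P[v,u,2],[50,95]))
E
```

```text
2.8167 [ 465.7944807  -267.15085555  156.55267201] [[-0.304, 0.953, -0.001], [0.953, 0.304, -0.0], [0.0, -0.001, -1.0]]
[ 234   66   28  183 4448]
((454.6741027832031, -251.04818725585938), (26.640840530395508, 188.80538940429688), 17.77813148498535) [[413.20001220703125, -165.1999969482422], [470.79998779296875, -345.0], [496.20001220703125, -336.8999938964844], [438.5, -157.10000610351562]] [29.58488661 31.72286201]
```

View pics/w2.png

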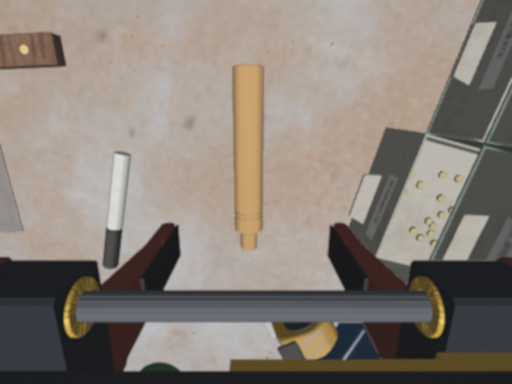

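The wrist view shows the handle upright in the picture: plain end at (248,66), tenon tip at (248,246). The drawer is on the right at (370,190), the marker on the left at (117,210), and the tape at (310,340). Checking the drawer clearance.

```bash
python3 - <<'E'
from h import *
d=np.load("w2.npz");P=cloud(d["rz"],d["K"],d["M"])
for uv in ((365,200),(355,210),(390,135),(405,140),(385,255),(345,235),(290,350),(310,335)): print(uv,P[uv[1],uv[0]].round())
d=np.load("top0.npz");P=cloud(d["rz"],d["K"],d["M"])
q=P[(P[...,0]>430)&(P[...,0]<580)&(P[...,1]<-60)&(P[...,1]>-450)&(P[...,2]>50)]
for a in range(-450,-60,30):
    w=q[(q[:,1]>=a)&(q[:,1]<a+30)]
    if len(w): print(a,len(w),w[:,0].min().round(),w[:,2].max().round())
E
```

```text
(365, 200) [ 575. -246.   37.]
(355, 210) [ 571. -259.   34.]
(390, 135) [ 578. -179.   22.]
(405, 140) [ 578. -181.   55.]
(385, 255) [ 637. -305.    8.]
(345, 235) [ 507. -242.  177.]
(290, 350) [ 553. -416.   64.]
(310, 335) [ 567. -393.   62.]
-450 41 546.0 71.0
-420 95 544.0 69.0
-390 14 568.0 63.0
-240 1 580.0 66.0
-210 6 579.0 82.0
-180 7 578.0 83.0
```

Request:
servo_tool:
  steps:
    - [[0.002,-0.014,-0.02],[0,0,0],1]
    - [[0.001,-0.014,-0.022],[0,0,0],1]
    - [[0,0,-0.025],[0,0,0],1]
    - [[0,0,-0.025],[0,0,0],1]
    - [[0,0,-0.025],[0,0,0],1]
    - [[0,0,-0.02],[0,0,0],1]
    - [[0,0,-0.012],[0,0,0],1]
    - [[0,0,-0.003],[0,0,0],1]

```text
t: 3.53
ee_pos: [467.4, -290.2, 4.9]
orientation: [-1.848, -2.536, 0.0]
ft_force: [0.2, -0.2, 0.5]
width: 87.8
grasp_force: 0.0
```

Request:
servo_tool:
  steps:
    - [[0,0,0],[0,0,0],-1]
    - [[0,0,0],[0,0,0],-1]
    - [[0,0,0],[0,0,0],-1]
    - [[0,0,0],[0,0,0],-1]
    - [[0,0,0],[0,0,0],-1]
    - [[0,0,0],[0,0,0],-1]
    - [[0,0,0],[0,0,0],-1]
    - [[0,0,0],[0,0,0],-1]

```text
t: 4.2
ee_pos: [468.1, -292.3, 6.8]
orientation: [1.853, 2.537, -0.0]
ft_force: [0.2, -0.0, -0.4]
width: 38.0
grasp_force: 0.0
```

Request:
servo_tool:
  steps:
    - [[0,0,0],[0,0,0],-1]
    - [[0,0,0],[0,0,0],-1]
    - [[0,0,0],[0,0,0],-1]
    - [[0,0,0],[0,0,0],-1]
    - [[0,0,0.01],[0,0,0],-1]
    - [[0,0,0.02],[0,0,0],-1]
    - [[0,0,0.02],[0,0,0],-1]
    - [[0,0,0.02],[0,0,0],-1]

```text
t: 4.87
ee_pos: [467.8, -291.9, 77.6]
orientation: [-1.852, -2.536, 0.0]
ft_force: [-0.5, -0.1, -1.2]
width: 29.3
grasp_force: 30.0
```

```bash
python3 - <<'E'
from h import *
for n in("top","scene"):
    d=np.load(n+"0.npz");P=cloud(d["rz"],d["K"],d["M"])
    q=P[(P[...,0]>500)&(P[...,0]<760)&(P[...,1]<110)&(P[...,1]>-250)&(P[...,2]>80)]
    for a in range(-120,110,15):
        w=q[(q[:,1]>=a)&(q[:,1]<a+15)]
        if len(w)>3: print(n,a,len(w),np.percentile(w[:,0],2).round(),w[:,2].max().round())
E
```

```text
top -120 256 610.0 175.0
top -105 270 607.0 175.0
top -90 267 607.0 176.0
top -75 260 613.0 175.0
top -60 256 617.0 176.0
top -45 264 616.0 175.0
top -30 258 615.0 177.0
top -15 42 670.0 177.0
scene -120 299 609.0 173.0
scene -105 276 607.0 174.0
scene -90 291 605.0 173.0
scene -75 239 606.0 173.0
scene -60 260 616.0 174.0
scene -45 252 615.0 173.0
scene -30 258 615.0 174.0
scene -15 58 615.0 172.0
```

Request:
servo_tool:
  steps:
    - [[0,0.02,0.02],[0,0,-1.2],-1]
    - [[0,0.03,0.02],[0,0,-1.2],-1]
    - [[0,0.03,0.02],[0,0,-1.2],-1]
    - [[0,0.03,0],[0,0,-1.2],-1]
    - [[0.003,0.03,0],[0,0,-1.2],-1]
    - [[0.005,0.03,0],[0,0,-1.2],-1]
    - [[0.005,0.03,0],[0,0,-1.2],-1]
    - [[0.005,0.02,0],[0,0,-1.2],-1]

```text
t: 5.53
ee_pos: [485.7, -69.9, 137.2]
orientation: [-2.059, -2.373, -0.0]
ft_force: [-1.0, -0.5, -1.5]
width: 29.2
grasp_force: 30.0
```

Request:
servo_tool:
  steps:
    - [[0,0.023,0],[0,0,-1.4],-1]
    - [[0,0.025,0],[0,0,-1.4],-1]
    - [[0,0.025,0],[0,0,-1.4],-1]
    - [[0,0.023,0],[0,0,-1.4],-1]
    - [[0.005,0.015,0],[0,0,-1.4],-1]
    - [[0.015,0.005,0],[0,0,-1.4],-1]
    - [[0.02,0,0],[0,0,-1.4],-1]
    - [[0.015,0,0],[0,0,0],-1]

```text
t: 6.2
ee_pos: [542.2, 44.6, 137.4]
orientation: [2.253, 2.188, 0.001]
ft_force: [0.6, 0.0, -0.9]
width: 29.2
grasp_force: 30.0
```

Request:
servo_tool:
  steps:
    - [[0,0,-0.01],[0,0,0],-1]
    - [[0,0,-0.02],[0,0,0],-1]
    - [[0,0,-0.01],[0,0,0],-1]
    - [[0,0,0],[0,0,0],-1]
    - [[0,0,0],[0,0,0],-1]
    - [[0,0,0],[0,0,0],-1]
    - [[0,0,0],[0,0,0],-1]
    - [[0,0,0],[0,0,0],-1]

```text
t: 6.87
ee_pos: [541.5, 43.8, 97.4]
orientation: [2.253, 2.188, 0.002]
ft_force: [0.7, 0.6, -0.4]
width: 29.3
grasp_force: 30.0
```

```bash
python3 - <<'E'
from h import *
o=sensors.get_obs();print(o["t"],o["ee_pos"],R.from_rotvec(o["orientation"]).as_matrix().round(3).tolist())
c,rz,K,M=grab("wrist"); np.savez("w3.npz",c=c,rz=rz,K=K,M=M);cv2.imwrite("pics/w3.png",c)
c,rz,K,M=grab("scene"); np.savez("s3.npz",c=c,rz=rz,K=K,M=M)
E
```

```text
6.8667 [541.48750879  43.79525909  97.35288605] [[0.029, 1.0, 0.001], [1.0, -0.029, 0.0], [0.0, 0.001, -1.0]]
```

View pics/w3.png

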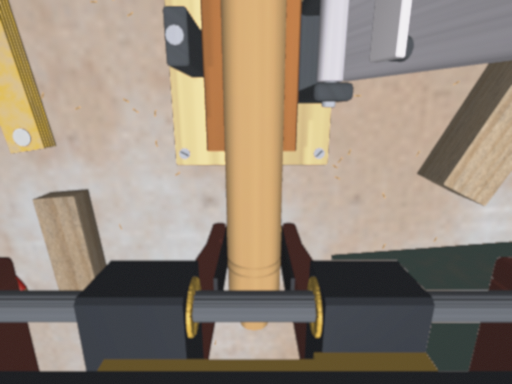

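The wrist view shows the handle at columns 225–282 over the V-cradle. The cradle's open end is at row 150, columns 206–299, and the base end is at row 164, columns 174–330. Measuring the lateral offset and the angle.

```bash
python3 - <<'E'
from h import *
d=np.load("w3.npz");c,K,M,rz=d["c"],d["K"],d["M"],d["rz"];P=cloud(rz,K,M)
hsv=cv2.cvtColor(c,cv2.COLOR_BGR2HSV)
print(hsv[100,[190,214,230,255,275,290,310]].tolist())
ori=(hsv[...,0]<14)&(hsv[...,1]>150)&(hsv[...,2]>50)
A=[];B=[]
for r in range(30,148,8):
    x=[u for u in np.nonzero(ori[r,195:305])[0]+195]
    s=hsv[r,200:310,2].astype(int)
    # handle: brightness V larger
    hb=[u for u in range(205,300) if hsv[r,u,0]>=12 and hsv[r,u,2]>140]
    zh=np.median(P[r,250:258,2])
    za=zh-15
    if len(x)<6 or len(hb)<6: continue
    l,rr=onplane(K,M,(min(hb)-.5,r),za),onplane(K,M,(max(hb)+.5,r),za)
    L,R_=onplane(K,M,(min(x)-.5,r),60),onplane(K,M,(max(x)+.5,r),60)
    print(r,min(x),min(hb),max(hb),max(x),"handle mid",((l+rr)/2)[:2].round(1),(rr-l)[0].round(1),za.round(1),"cradle mid",((L+R_)/2)[:2].round(1),(R_-L)[0].round(1))
for uv,z in (((206,150),60),((299,150),60),((174,163),15),((330,163),15)): print(uv,onplane(K,M,uv,z).round(1))
E
```

```text
[[23, 80, 233], [14, 154, 184], [17, 112, 187], [18, 111, 220], [17, 113, 205], [13, 154, 192], [105, 21, 48]]
30 203 205 299 298 handle mid [544.  153.7] 44.3 105.6 cradle mid [543.2 164. ] 57.9
38 203 205 298 298 handle mid [543.6 150.2] 43.9 106.3 cradle mid [543.1 159.7] 58.3
46 204 205 298 298 handle mid [543.5 146.8] 44.3 106.0 cradle mid [543.3 155.2] 58.1
54 205 205 298 297 handle mid [543.4 143.3] 44.5 106.2 cradle mid [543.1 150.7] 57.3
62 204 205 298 297 handle mid [543.3 139.8] 44.8 106.4 cradle mid [542.7 146.2] 58.3
70 205 205 297 297 handle mid [543.  136.3] 44.7 106.2 cradle mid [542.8 141.6] 58.0
78 206 205 297 296 handle mid [542.8 132.7] 45.0 106.1 cradle mid [542.7 136.9] 57.2
86 206 205 297 296 handle mid [542.7 129. ] 45.2 106.5 cradle mid [542.5 132.2] 57.6
94 207 205 296 296 handle mid [542.4 125.3] 45.1 106.3 cradle mid [542.7 127.3] 57.3
102 207 205 296 295 handle mid [542.2 121.6] 45.4 106.2 cradle mid [542.2 122.5] 57.1
110 207 205 299 295 handle mid [542.9 117.8] 47.2 106.4 cradle mid [542.1 117.5] 57.5
118 207 205 299 294 handle mid [542.8 113.9] 47.5 106.3 cradle mid [541.6 112.5] 57.3
126 208 205 299 294 handle mid [542.6 110. ] 47.6 107.1 cradle mid [541.8 107.4] 57.0
134 209 205 299 294 handle mid [542.5 106.1] 48.1 106.6 cradle mid [541.9 102.3] 56.8
142 209 205 299 294 handle mid [542.4 102. ] 48.6 106.2 cradle mid [541.8  97. ] 57.2
(206, 150) [511.1  92.6  60. ]
(299, 150) [573.4  90.8  60. ]
(174, 163) [476.6  76.8  15. ]
(330, 163) [606.1  73.   15. ]
```

```bash
python3 - <<'E'
from h import *
d=np.load("w3.npz");c,K,M,rz=d["c"],d["K"],d["M"],d["rz"];P=cloud(rz,K,M)
hsv=cv2.cvtColor(c,cv2.COLOR_BGR2HSV);o=[]
for r in range(10,215,6):
    g=cv2.GaussianBlur(hsv[...,1].astype(np.float32),(1,5),0)[r]
    u=255
    lo=u; 
    while lo>210 and g[lo-1]<133 and hsv[r,lo-1,2]>100 and g[lo-1]>85: lo-=1
    hi=u
    while hi<295 and g[hi+1]<133 and hsv[r,hi+1,2]>100 and g[hi+1]>85: hi+=1
    l,rr=onplane(K,M,(lo-.5,r),105.6),onplane(K,M,(hi+.5,r),105.6); m=(l+rr)/2
    o.append((m[0],m[1],rr[0]-l[0],np.median(P[r,252:258,2])))
o=np.array(o);print(o[::3].round(1).tolist());print(np.polyfit(o[:,1],o[:,0],1), np.polyfit(o[:,1],o[:,3],1))
# scene: plain end of handle visible?
d=np.load("s3.npz");cv2.imwrite("pics/s3.png",cv2.resize(d["c"][115:200,200:300],None,fx=6,fy=6,interpolation=cv2.INTER_CUBIC))
E
```

```text
[[544.7, 161.9, 29.8, 121.1], [544.7, 154.5, 29.8, 121.3], [544.5, 146.9, 30.2, 121.1], [544.2, 139.0, 29.7, 121.8], [544.0, 130.9, 30.2, 121.4], [543.8, 122.5, 29.7, 121.3], [543.5, 113.9, 30.2, 121.2], [543.2, 105.0, 29.6, 121.3], [546.1, 95.6, 37.4, 121.2], [542.7, 86.2, 29.6, 121.6], [542.4, 76.4, 29.0, 122.0], [542.4, 66.1, 29.0, 121.8]]
[2.24567218e-02 5.41093065e+02] [-5.58225063e-03  1.22084424e+02]
```

View pics/s3.png

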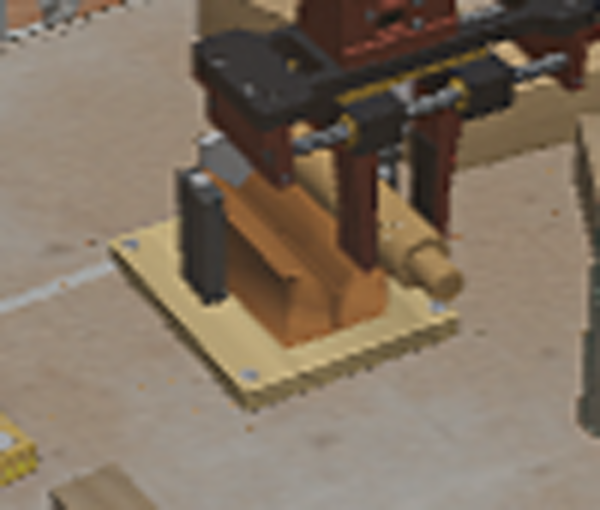

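The scene crop shows the handle held level above the V at (330,200), with the tenon at (440,272) clear of the open side. The wrist data puts the handle parallel to the cradle and about 1 mm too far in x. Lowering.

Request:
servo_tool:
  steps:
    - [[-0.001,0,-0.01],[0,0,0],-1]
    - [[0,0,-0.012],[0,0,0],-1]
    - [[0,0,-0.01],[0,0,0],-1]
    - [[0,0,-0.005],[0,0,0],-1]
    - [[0,0,-0.002],[0,0,0],-1]
    - [[0,0,-0.001],[0,0,0],-1]
    - [[0,0,0],[0,0,0],-1]
    - [[0,0,0],[0,0,0],-1]

```text
t: 7.63
ee_pos: [540.3, 43.8, 56.7]
orientation: [2.254, 2.189, 0.0]
ft_force: [0.1, 0.2, -0.2]
width: 29.4
grasp_force: 30.0
```

Request:
servo_tool:
  steps:
    - [[0,0,-0.001],[0,0,0],-1]
    - [[0,0,-0.001],[0,0,0],-1]
    - [[0,0,0],[0,0,0],-1]
    - [[0,0,0],[0,0,0],-1]
    - [[0,0,0],[0,0,0],-1]
    - [[0,0,0],[0,0,0],-1]
    - [[0,0,0],[0,0,0],-1]
    - [[0,0,0],[0,0,0],-1]

```text
t: 8.3
ee_pos: [540.1, 43.8, 54.7]
orientation: [2.254, 2.189, 0.0]
ft_force: [-1.5, -0.1, 0.6]
width: 29.1
grasp_force: 30.0
```

Request:
servo_tool:
  steps:
    - [[-0.0005,0,-0.0005],[0,0,0],-1]
    - [[0,0.001,-0.0005],[0,0,0],-1]
    - [[0,0.001,0],[0,0,0],-1]
    - [[0,0.001,0],[0,0,0],-1]
    - [[0,0.001,0],[0,0,0],-1]
    - [[0,0.001,0],[0,0,0],-1]
    - [[0,0,0],[0,0,0],-1]
    - [[0,0,0],[0,0,0],-1]

```text
t: 8.97
ee_pos: [540.0, 48.9, 53.8]
orientation: [2.253, 2.188, 0.001]
ft_force: [0.5, -3.8, 5.1]
width: 29.7
grasp_force: 30.0
```

Request:
servo_tool:
  steps:
    - [[0,0.001,0],[0,0,0],-1]
    - [[0,0.001,0],[0,0,0],-1]
    - [[0,0,0],[0,0,0],-1]
    - [[0,0,0],[0,0,0],-1]
    - [[0,0,0],[0,0,0],-1]
    - [[0,0,0],[0,0,0],-1]
    - [[0,0,0],[0,0,0],-1]
    - [[0,0,0],[0,0,0],-1]

```text
t: 9.63
ee_pos: [540.1, 50.8, 53.8]
orientation: [2.253, 2.188, 0.001]
ft_force: [2.2, -5.0, 4.2]
width: 29.3
grasp_force: 30.0
```

Request:
servo_tool:
  steps:
    - [[0,0.001,0],[0,0,0],-1]
    - [[0,0.001,0],[0,0,0],-1]
    - [[0,0.001,0],[0,0,0],-1]
    - [[0,0,0],[0,0,0],-1]
    - [[0,0,0],[0,0,0],-1]
    - [[0,0,0],[0,0,0],-1]
    - [[0,0,0],[0,0,0],-1]
    - [[0,0,0],[0,0,0],-1]

```text
t: 10.3
ee_pos: [540.1, 53.4, 53.8]
orientation: [2.253, 2.188, 0.001]
ft_force: [1.1, -7.6, 5.8]
width: 29.7
grasp_force: 30.0
```

Request:
servo_tool:
  steps:
    - [[0,0.001,0],[0,0,0],-1]
    - [[0,0.001,0],[0,0,0],-1]
    - [[0,0.001,0],[0,0,0],-1]
    - [[0,0,0],[0,0,0],-1]
    - [[0,0,0],[0,0,0],-1]
    - [[0,0,0],[0,0,0],-1]
    - [[0,0,0],[0,0,0],-1]
    - [[0,0,0],[0,0,0],-1]

```text
t: 10.97
ee_pos: [540.1, 54.3, 53.8]
orientation: [2.25, 2.188, -0.003]
ft_force: [1.7, -21.1, 5.9]
width: 29.1
grasp_force: 30.0
```

```bash
python3 - <<'E'
from h import *
c,rz,K,M=grab("top"); np.savez("t4.npz",c=c,rz=rz,K=K,M=M)
a=cv2.resize(c[145:205,145:215],None,fx=6,fy=6,interpolation=cv2.INTER_CUBIC)
c,rz,K,M=grab("scene"); np.savez("s4.npz",c=c,rz=rz,K=K,M=M)
b=cv2.resize(c[125:185,210:270],None,fx=6,fy=6,interpolation=cv2.INTER_CUBIC)
cv2.imwrite("pics/c4.png",np.hstack([a,b]))
E
```

```text
(no output)
```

View pics/c4.png

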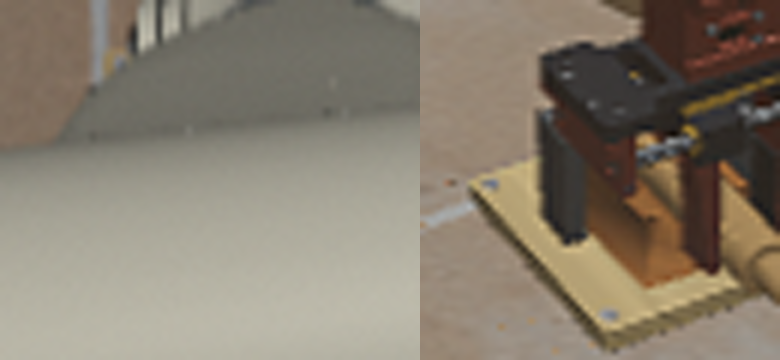

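The top view is blocked by the arm. The scene crop shows the handle lying low in the V under the gripper. The force jumped to 21 N at y≈54, which matches the predicted stop contact. Easing off, then releasing.

Request:
servo_tool:
  steps:
    - [[0,-0.001,0],[0,0,0],-1]
    - [[0,0,0],[0,0,0],-1]
    - [[0,0,0],[0,0,0],0.3]
    - [[0,0,0],[0,0,0],0.3]
    - [[0,0,0],[0,0,0],0.3]
    - [[0,0,0],[0,0,0],0.3]
    - [[0,0,0],[0,0,0],0.3]
    - [[0,0,0],[0,0,0],0.3]

```text
t: 11.73
ee_pos: [539.4, 56.1, 53.4]
orientation: [-2.253, -2.189, 0.0]
ft_force: [0.1, 0.5, 0.7]
width: 56.8
grasp_force: 0.0
```

Request:
servo_tool:
  steps:
    - [[0,0,0],[0,0,0],0.5]
    - [[0,0,0],[0,0,0],0.5]
    - [[0,0,0.01],[0,0,0],0.5]
    - [[0,0,0.025],[0,0,0],0.5]
    - [[0,0,0.035],[0,0,0],0.5]
    - [[0,0,0.035],[0,0,0],0.5]
    - [[-0.01,0,0.035],[0,0,0],0.5]
    - [[-0.02,0,0.035],[0,0,0],0.5]

```text
t: 12.4
ee_pos: [510.8, 55.8, 231.2]
orientation: [2.253, 2.187, 0.003]
ft_force: [-0.3, 0.7, 0.3]
width: 65.7
grasp_force: 0.0
```

Request:
servo_tool:
  steps:
    - [[-0.005,0,0.02],[0,0,7],0.5]
    - [[-0.005,0.01,0.02],[0,0,7],0.5]
    - [[0,0.01,0.02],[0,0,7],0.5]
    - [[0,0.01,0.01],[0,0,7],0.5]
    - [[0,0.01,0],[0,0,7],0.5]
    - [[0,0.01,0],[0,0,7],0.5]
    - [[0,0.01,0],[0,0,7],0.5]
    - [[0,0.01,0],[0,0,7],0.5]

```text
t: 13.07
ee_pos: [499.3, 126.3, 299.5]
orientation: [0.953, 2.993, 0.001]
ft_force: [-0.2, -0.0, 0.7]
width: 66.1
grasp_force: 0.0
```

Request:
servo_tool:
  steps:
    - [[0,0.01,0],[0,0,7],0.5]
    - [[0,0.01,0],[0,0,7],0.5]
    - [[0,0.005,0],[0,0,7],0.5]
    - [[0,0,0],[0,0,7],0.5]
    - [[0,0,0],[0,0,6.3],0.5]
    - [[0,0,0],[0,0,0],0.5]
    - [[0,0,0],[0,0,0],0.5]
    - [[0,0,0],[0,0,0],0.5]

```text
t: 13.73
ee_pos: [499.5, 150.7, 299.0]
orientation: [0.043, 3.141, 0.0]
ft_force: [0.4, 0.1, 0.3]
width: 65.8
grasp_force: 0.0
```

```bash
python3 - <<'E'
from h import *
o=sensors.get_obs();print(o["t"],o["ee_pos"],R.from_rotvec(o["orientation"]).as_matrix().round(3).tolist(),o["qpos"].round(2))
c,rz,K,M=grab("wrist"); np.savez("w5.npz",c=c,rz=rz,K=K,M=M);cv2.imwrite("pics/w5.png",cv2.resize(c,(800,600)))
E
```

```text
13.7333 [499.50495923 150.74596602 298.99033419] [[-1.0, 0.027, 0.0], [0.027, 1.0, 0.0], [-0.0, 0.0, -1.0]] [ 0.27  0.18  1.78  0.    1.18 -1.27]
```

View pics/w5.png

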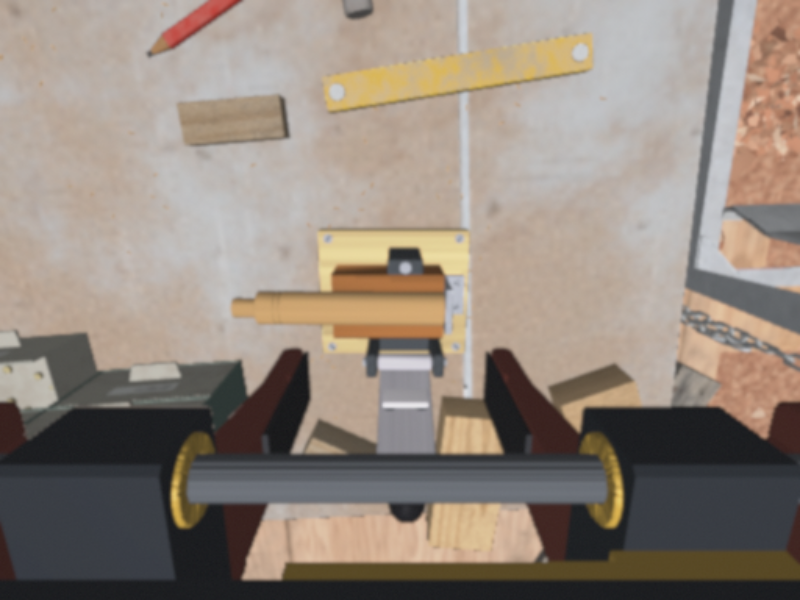

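The wrist view shows the handle in the V from the tenon at (235,308) to its plain end at (446,308), right against the stop at (450,308) and in line with the cradle. The knob is at (407,508), partly behind the gripper rod.

```bash
python3 - <<'E'
from h import *
d=np.load("w5.npz");K,M=d["K"],d["M"];s=1.5625
d1=np.load("w1.npz");P=cloud(d["rz"],K,M)
print("knob",onplane(K,M,(407/s,507/s),192))
for z in (55,63.2,70):print(z,[onplane(K,M,(u/s,308/s),z).round(1).tolist() for u in (235,257,445)])
# hinge lugs: both at rows ~355; y mid
print("lugs",onplane(K,M,(372/s,355/s),85),onplane(K,M,(438/s,355/s),85))
print("leaf", [P[int(v/s),int(405/s)].round(1).tolist() for v in (370,390,430,445)])
E
```

```text
knob [648.48684577 153.95647769 192.        ]
55 [[542.6, 2.4, 55.0], [543.1, 22.4, 55.0], [547.7, 193.5, 55.0]]
63.2 [[540.2, 5.4, 63.2], [540.7, 25.1, 63.2], [545.2, 192.7, 63.2]]
70 [[538.2, 8.0, 70.0], [538.7, 27.3, 70.0], [543.1, 192.0, 70.0]]
lugs [579.52236532 127.23879634  85.        ] [581.04667389 184.501961    85.        ]
leaf [[592.8, 155.3, 85.9], [597.1, 154.7, 116.4], [619.5, 153.8, 140.9], [623.9, 153.5, 153.2]]
```

Request:
servo_tool:
  steps:
    - [[0.02,0.001,-0.005],[0,0,0],0.5]
    - [[0.025,0.001,-0.01],[0,0,0],0.5]
    - [[0.025,0.001,-0.01],[0,0,0],0.5]
    - [[0.025,0,-0.015],[0,0,0],0.5]
    - [[0.025,0,-0.015],[0,0,0],0.5]
    - [[0.02,0,-0.015],[0,0,0],0.5]
    - [[0.005,0,-0.004],[0,0,0],0.5]
    - [[0,0,0],[0,0,0],0.5]

```text
t: 14.45
ee_pos: [644.5, 153.4, 222.7]
orientation: [-0.041, -3.138, 0.001]
ft_force: [0.4, 0.2, 0.4]
width: 66.0
grasp_force: 0.0
```

Request:
servo_tool:
  steps:
    - [[0,0,-0.01],[0,0,0],0.5]
    - [[0,0,-0.015],[0,0,0],0.5]
    - [[0,0,-0.012],[0,0,0],0.5]
    - [[0,0,-0.006],[0,0,0],0.5]
    - [[0,0,0],[0,0,0],0]
    - [[0,0,0],[0,0,0],-0.2]
    - [[0,0,0],[0,0,0],-0.2]
    - [[0,0,0],[0,0,0],-0.2]

```text
t: 15.12
ee_pos: [645.1, 154.0, 182.6]
orientation: [0.038, 3.14, 0.001]
ft_force: [0.0, -0.0, -0.6]
width: 42.6
grasp_force: 0.0
```

```bash
python3 - <<'E'
from h import *
o=sensors.get_obs();print(o["t"],o["ee_pos"],o["width"],o["ft_force"].round(1))
c,rz,K,M=grab("wrist"); d=grab("scene")
cv2.imwrite("pics/w6.png",np.hstack([c[192:,100:420],cv2.resize(d[0][70:166,230:350],(400,320))[:192]]))
E
```

```text
15.1167 [645.05798648 153.96420644 182.56611477] 42.63265989187541 [ 0.  -0.  -0.6]
```

View pics/w6.png

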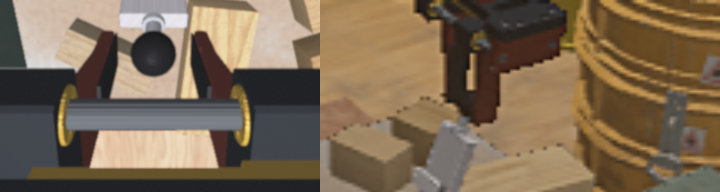

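The left crop shows the knob at (153,55), centred between the fingertips at (112,40) and (200,40). The right crop shows the gripper around it. Closing.

Request:
servo_tool:
  steps:
    - [[0,0,-0.002],[0,0,0],-1]
    - [[0,0,0],[0,0,0],-1]
    - [[0,0,0],[0,0,0],-1]
    - [[0,0,0],[0,0,0],-1]
    - [[0,0,0],[0,0,0],-1]
    - [[0,0,0],[0,0,0],-1]
    - [[0,0,0],[0,0,0],-1]
    - [[0,0,0],[0,0,0],-1]

```text
t: 15.88
ee_pos: [644.6, 153.6, 179.6]
orientation: [-0.038, -3.141, 0.0]
ft_force: [-0.0, -1.7, -0.7]
width: 24.4
grasp_force: 30.0
```

Request:
servo_tool:
  steps:
    - [[-0.0081,0.0002,0.0033],[0,0,0],-1]
    - [[-0.0082,0.0002,0.0033],[0,0,0],-1]
    - [[-0.0085,0.0002,0.0021],[0,0,0],-1]
    - [[-0.0085,0.0002,0.0021],[0,0,0],-1]
    - [[-0.0087,0.0002,0.0009],[0,0,0],-1]
    - [[-0.0087,0.0002,0.0009],[0,0,0],-1]
    - [[-0.0087,0.0002,-0.0003],[0,0,0],-1]
    - [[-0.0088,0.0002,-0.0003],[0,0,0],-1]

```text
t: 16.55
ee_pos: [576.0, 155.6, 192.5]
orientation: [0.038, 3.14, 0.001]
ft_force: [1.3, -2.0, 3.0]
width: 24.3
grasp_force: 30.0
```

Request:
servo_tool:
  steps:
    - [[-0.0086,0.0002,-0.0015],[0,0,0],-1]
    - [[-0.0087,0.0002,-0.0015],[0,0,0],-1]
    - [[-0.0083,0.0002,-0.0027],[0,0,0],-1]
    - [[-0.0084,0.0002,-0.0027],[0,0,0],-1]
    - [[-0.0078,0.0002,-0.0038],[0,0,0],-1]
    - [[-0.0079,0.0002,-0.0039],[0,0,0],-1]
    - [[-0.0072,0.0002,-0.0049],[0,0,0],-1]
    - [[-0.0073,0.0002,-0.0049],[0,0,0],-1]

```text
t: 17.22
ee_pos: [510.4, 157.4, 165.9]
orientation: [-0.038, -3.14, -0.001]
ft_force: [-0.5, -0.5, 2.7]
width: 24.4
grasp_force: 30.0
```

Request:
servo_tool:
  steps:
    - [[-0.0065,0.0002,-0.0059],[0,0,0],-1]
    - [[-0.0065,0.0002,-0.0059],[0,0,0],-1]
    - [[-0.0056,0.0002,-0.0067],[0,0,0],-1]
    - [[-0.0057,0.0002,-0.0067],[0,0,0],-1]
    - [[-0.0046,0.0002,-0.0074],[0,0,0],-1]
    - [[-0.0047,0.0002,-0.0074],[0,0,0],-1]
    - [[-0.0035,0.0002,-0.008],[0,0,0],-1]
    - [[-0.0036,0.0002,-0.008],[0,0,0],-1]

```text
t: 17.88
ee_pos: [470.2, 158.5, 108.7]
orientation: [-0.038, -3.14, 0.001]
ft_force: [-2.3, -1.9, 2.1]
width: 24.6
grasp_force: 30.0
```

Request:
servo_tool:
  steps:
    - [[-0.0013,0.0001,-0.0042],[0,0,0],-1]
    - [[-0.0013,0.0001,-0.0042],[0,0,0],-1]
    - [[-0.0013,0.0001,-0.0042],[0,0,0],-1]
    - [[-0.0009,0,-0.0043],[0,0,0],-1]
    - [[-0.0009,0,-0.0043],[0,0,0],-1]
    - [[-0.0006,0,-0.003],[0,0,0],-1]
    - [[-0.0004,0,-0.003],[0,0,0],-1]
    - [[0,0,0],[0,0,0],-1]

```text
t: 18.55
ee_pos: [464.7, 158.7, 82.0]
orientation: [-0.038, -3.141, 0.001]
ft_force: [-4.0, -1.6, 4.2]
width: 24.7
grasp_force: 30.0
```

Request:
servo_tool:
  steps:
    - [[-0.0002,0,-0.001],[0,0,0],-1]
    - [[-0.0002,0,-0.001],[0,0,0],-1]
    - [[-0.0002,0,-0.001],[0,0,0],-1]
    - [[-0.0002,0,-0.001],[0,0,0],-1]
    - [[0,0,0],[0,0,0],-1]
    - [[0,0,0],[0,0,0],-1]
    - [[0,0,0],[0,0,0],-1]
    - [[0,0,0],[0,0,0],-1]

```text
t: 19.22
ee_pos: [464.5, 158.7, 78.6]
orientation: [0.038, 3.141, -0.0]
ft_force: [-2.0, -4.6, 4.6]
width: 24.6
grasp_force: 30.0
```

Request:
servo_tool:
  steps:
    - [[0,0,-0.001],[0,0,0],-1]
    - [[0,0,-0.001],[0,0,0],-1]
    - [[0,0,0],[0,0,0],-1]
    - [[0,0,0],[0,0,0],-1]
    - [[0,0,0],[0,0,0],-1]
    - [[0,0,0],[0,0,0],-1]
    - [[0,0,0],[0,0,0],-1]
    - [[0,0,0],[0,0,0],-1]

```text
t: 19.88
ee_pos: [464.3, 158.7, 76.6]
orientation: [0.038, 3.141, -0.0]
ft_force: [-1.5, -4.8, 5.4]
width: 24.7
grasp_force: 30.0
```

Request:
servo_tool:
  steps:
    - [[0,-0.001,-0.001],[0,0,0],-1]
    - [[0,0,-0.001],[0,0,0],-1]
    - [[0,0,0],[0,0,0],-1]
    - [[0,0,0],[0,0,0],-1]
    - [[0,0,0],[0,0,0],-1]
    - [[0,0,0],[0,0,0],-1]
    - [[0,0,0],[0,0,0],-1]
    - [[0,0,0],[0,0,0],-1]

```text
t: 20.55
ee_pos: [464.3, 158.6, 74.7]
orientation: [0.038, 3.141, 0.002]
ft_force: [-4.1, 0.8, 4.9]
width: 24.8
grasp_force: 30.0
```

Request:
servo_tool:
  steps:
    - [[0,0,-0.001],[0,0,0],-1]
    - [[0,0,-0.001],[0,0,0],-1]
    - [[0,0,0],[0,0,0],-1]
    - [[0,0,0],[0,0,0],-1]
    - [[0,0,0],[0,0,0],-1]
    - [[0,0,0],[0,0,0],-1]
    - [[0,0,0],[0,0,0],-1]
    - [[0,0,0],[0,0,0],-1]

```text
t: 21.22
ee_pos: [464.6, 158.6, 73.5]
orientation: [0.038, 3.14, 0.002]
ft_force: [-5.9, -0.6, 16.1]
width: 24.6
grasp_force: 30.0
```

Request:
servo_tool:
  steps:
    - [[0,0,-0.0005],[0,0,0],-1]
    - [[0,0,0],[0,0,0],-1]
    - [[0,0,0],[0,0,0],-1]
    - [[0,0,0],[0,0,0],-1]
    - [[0,0,0],[0,0,0],-1]
    - [[0,0,0],[0,0,0],-1]
    - [[0,0,0],[0,0,0],-1]
    - [[0,0,0],[0,0,0],-1]

```text
t: 21.88
ee_pos: [464.7, 158.6, 73.4]
orientation: [0.038, 3.14, 0.002]
ft_force: [-6.9, -1.3, 20.0]
width: 24.3
grasp_force: 30.0
```

```bash
python3 - <<'E'
from h import *
o=sensors.get_obs();print(o["t"],o["ee_pos"],o["width"],o["ft_force"].round(1))
c,rz,K,M=grab("wrist"); P=cloud(rz,K,M)
d=grab("scene");S=cloud(d[1],d[2],d[3])
for n,Q in(("wrist",P),("scene",S)):
    m=(Q[...,0]>495)&(Q[...,0]<580)&(Q[...,1]>138)&(Q[...,1]<174)&(Q[...,2]>80)&(Q[...,2]<125)
    q=Q[m]
    if len(q)>20:
        A=np.c_[q[:,:2]-[540,156],np.ones(len(q))]
        print(n,len(q),np.linalg.lstsq(A,q[:,2],rcond=None)[0], np.percentile(q[:,0],[1,99]))
    m=(Q[...,0]>520)&(Q[...,0]<570)&(Q[...,1]>20)&(Q[...,1]<130)&(Q[...,2]>70)&(Q[...,2]<90)
    q=Q[m]; print(n,"handle",len(q))
    ridge=[(q[(q[:,1]>a)&(q[:,1]<a+20)][:,2].max().round(1)) for a in range(20,130,20) if ((q[:,1]>a)&(q[:,1]<a+20)).any()]; print(ridge)
cv2.imwrite("pics/w7.png",np.hstack([cv2.resize(c,(400,300)),cv2.resize(d[0][110:200,190:310],(400,300))]))
E
```

```text
21.8833 [464.68252561 158.60790422  73.40659454] 24.269485633463706 [-6.9 -1.3 20. ]
wrist 2347 [-1.63110664e-03  1.61885075e-03  9.71793003e+01] [503.96749031 529.02224616]
wrist handle 1402
[np.float64(81.8), np.float64(80.6)]
scene 169 [1.33524496e-02 1.94915090e-01 9.78538947e+01] [496.41400264 578.36481472]
scene handle 219
[np.float64(83.8), np.float64(82.3), np.float64(81.9), np.float64(82.0), np.float64(81.4), np.float64(83.4)]
```

View pics/w7.png

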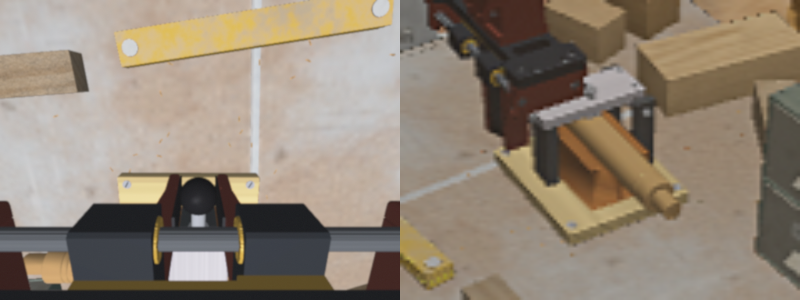

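The leaf is level (slope 0.002, top at 97 mm) and rests on its post with 20 N on the tool. In the right crop the handle lies in the V with the tenon out at (668,205). In the left crop the knob is held at (200,195). Handing in.

```bash
python3 -c "
from workcell import close_job
print(close_job())"
```

```text
the job is handed in; nothing more can be done
None
```

The job is handed in, with no verdict returned: the handle lies in the V with its plain end against the stop, and the leaf is held down level on its rest post by the knob with about 20 N.

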